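Lock the cigar mould and start the press

TASK

Using only the fingertips, lock the cigar mould and start its press: push the blue latch fully down, then push the yellow latch fully down, and then press the green start button on the pendant right in and let it come out again. Never press the red stop button, and do not pick up or push away the pendant or anything else on the bench.

Things in the scene. Friction and masses are not known exactly. Their poses are not given: they have to be found in the camera images.
- mould: Closed wooden cigar mould, pale wood with a reddish stripe, 110 x 270 mm (x, y), top 74 mm above the bench, fixed on a dark base board 190 x 300 x 16 mm. Origin: centre of the board's underside; y runs along the mould through both clamps, z up.
- blue_clamp: Fixed steel bridge clamp across the mould: two legs 72 mm to either side along its x, cross-bar 156 x 36 mm (x, y), top 96 mm above the origin, latch in its middle. Origin: on the base board (16 mm above the bench), midway between the legs; z up. The twin clamps stand 85 mm either side of the mould's centre along the mould's y; either colour may be on either side.
- yellow_clamp: Fixed steel bridge clamp across the mould: two legs 72 mm to either side along its x, cross-bar 156 x 36 mm (x, y), top 96 mm above the origin, latch in its middle. Origin: on the base board (16 mm above the bench), midway between the legs; z up. The twin clamps stand 85 mm either side of the mould's centre along the mould's y; either colour may be on either side.
- blue_latch (a joint): Push latch with a blue knob on the middle of the blue clamp. Value in m: 0 fully up, 0.015 fully home, grows as it is pushed straight down. Starts up, at 0 to 0.004. No spring: it resists with about 3.5 N of friction and stays where it is left; at 0.015 it meets a hard stop (its knob then almost touches the collar beneath).
- yellow_latch (a joint): Push latch with a yellow knob on the middle of the yellow clamp. Value in m: 0 fully up, 0.015 fully home, grows as it is pushed straight down. Starts up, at 0 to 0.004. No spring: it resists with about 3.5 N of friction and stays where it is left; at 0.015 it meets a hard stop (its knob then almost touches the collar beneath).
- blue_top (a point): Centre of the upper face of the blue knob (disc 36 mm across, 14 mm thick), 152 mm above the bench when the latch is at 0 and 137 mm when it is home; moves with the latch.
- yellow_top (a point): Centre of the upper face of the yellow knob (disc 36 mm across, 14 mm thick), 152 mm above the bench when the latch is at 0 and 137 mm when it is home; moves with the latch.
- pendant: Loose grey push-button pendant lying on its back on the bench, 170 x 66 mm (x, y), face 39 mm above the bench, 0.6 to 1 kg. Origin: centre of its underside; x runs along it towards its black cable stub, z up. Green start button 40 mm from the centre towards the stub, red stop button 40 mm the other way.
- start (a joint): Green start button: value in m, 0 out, 0.006 fully in (straight down). A spring pushes it back out; fully in takes about 5 N.
- start_top (a point): Centre of the green button's upper face (30 mm across), 61 mm above the bench and 10 mm above its round black housing (46 mm across) when out, 4 mm above the housing when in; moves with the button.
- stop (a joint): Red stop button, the same as the green one; not to be pressed.
- stop_top (a point): Centre of the red button's upper face (30 mm across).
- gauge: Loose dark steel gauge plate with three holes, 55 x 75 x 10 mm, lying on top of the mould between the clamps. Origin: centre of its underside. A bystander.
- glue: Loose white glue bottle, 50 mm across, 120 mm tall, standing. Origin: centre of its underside. A bystander.
- spare_board: Loose pale wooden mould board with dark grooves, 55 x 220 x 28 mm, lying. Origin: centre of its underside. A bystander.
- mug: Loose white mug, 80 mm across, 90 mm tall. Origin: centre of its underside. A bystander.
- blade: Loose flat steel blade with round ends, 70 x 200 x 5 mm, lying. Origin: centre of its underside. A bystander.
- tin: Loose low round tin with a green band, 70 mm across, 60 mm tall. Origin: centre of its underside. A bystander.
Not all that is in view belongs to the job. What is shaped like the pendant but orange or purple is not meant.

How it is judged (in metres and radians):
On the way, in this order (a step that is already met when the one before it is completed fails the run):
1. the blue latch is pushed fully home by the fingers (within 2.5 mm) (value of joint blue_latch above 0.0125 m and contact force between the fingers and blue_clamp above 0.5 N), for 0.04 s.
2. then the yellow latch is pushed fully home by the fingers (within 2.5 mm) (value of joint each of blue_latch, yellow_latch above 0.0125 m and contact force between the fingers and yellow_clamp above 0.5 N), for 0.04 s.
3. then the green start button is pressed in by the fingers (at least 4.5 of its 6 mm) (value of joint each of blue_latch, yellow_latch above 0.0125 m and value of joint start above 0.0045 m and contact force between the fingers and pendant above 0.5 N), for 0.04 s.
4. the green button is let out again (value of joint start below 0.002 m), for 0.1 s.
At the end, for the whole second after the job is handed in: Both latches are home within 2.5 mm, the green and red buttons are out (within 2 mm), the pendant lies flat and still within 30 mm of where it began, and every other loose thing is within 30 mm of where it began (value of joint each of blue_latch, yellow_latch above 0.0125 m and value of joint each of start, stop below 0.002 m and distance of each of pendant, gauge, glue, spare_board, mug, blade, tin from where it was at the start of the episode below 0.03 m and linear speed of pendant below 0.02 m/s and angle between pendant's own z axis and vertical below 0.1 rad); the robot touches nothing.
It fails at once if the yellow latch is pushed (past 8 mm) before the blue one is home (value of joint yellow_latch above 0.008 m and value of joint blue_latch below 0.0125 m).
It fails at once if the green button is pressed (past 3 mm) before both latches are home (value of joint start above 0.003 m and value of joint any of blue_latch, yellow_latch below 0.0125 m).
It fails at once if the red stop button is pressed (past 3 mm) (value of joint stop above 0.003 m).
It fails at once if the pendant is lifted by more than 12 mm, tipped up or moved by more than 30 mm (height (world z) of pendant above 0.012 m or angle between pendant's own z axis and vertical above 0.2 rad or distance of pendant from where it was at the start of the episode above 0.03 m).
It fails at once if another loose thing (gauge, glue bottle, spare board, mug, blade, tin) is picked up or moved by more than 30 mm (distance of any of gauge, glue, spare_board, mug, blade, tin from where it was at the start of the episode above 0.03 m).
It also fails if it takes over 45 s, if anything falls off the work surface, if the arm or the gripper's body presses on something with over 40 N, if the wrist force passes 120 N, or if a joint passes its speed limit or range.

ROBOT

A 6-joint arm with a two-finger parallel gripper is mounted at the origin on the work surface. World frame = base frame: x ahead of the robot, y to its left, z up, the work surface at z = 0. Lengths are in mm, angles in rad, forces in N, time in s.
With the tool pointing down it reaches from about 375 to 825 mm from the base axis. Payload 5.5 kg.
Tool frame: the origin (TCP) lies midway between the tips of the shut fingers; the grasp point (between the pads) lies 19 mm behind it (ctrl.grasp_offset is the distance from the TCP to the grasp point, in mm); z points along the fingers, y is the line along which they close (so a half turn about z gives the same grasp; the last joint's range is limited). The gripper opens to 85 mm and grips with 20 to 120 N. Pads are 22 mm wide; open, the fingers measure 114 mm over their backs; the gripper's body (76 mm by 85 mm) begins 54 mm behind the grasp point. The pads swing forward as they close: fully open they stand 13 mm farther back than shut.
Start: joints at [-1.346, 0.314, -0.047, 1.21, 0, 1.571], TCP at [133.744, -584.899, 231.299] pointing down, gripper open.
Joint ranges: [-2.67, 2.67], [-0.69, 1.73], [-1.03, 1.25], [-2.08, 2.16], [-1.42, 1.45], [-3.14, 3.14]. Speed limits (rad/s): [2.39, 2.39, 3.01, 3.14, 3.14, 3.14].

INTERFACE

Orientations are given as a 3x3 rotation matrix whose columns are the frame's x, y, z axes.
In Python, from cell import ctrl gives the robot as it stands.
- The arm moves only by the shell command python3 -m inch 'ROWS'. ROWS is JSON, a list that holds one entry, the list of rows, each a list of 5 numbers: the shift along the world's x, y, z in m, then the turn about the world's z in degrees, then the closure, from 0 (fully open) to 1 (shut). A call has 1 to 5 rows; each row shifts and turns the commanded pose from where the row before left it; what a row does not reach is not made up. A row lasts 1/12 s, in which the tool goes at most 41.7 mm and 7.16 degrees, less where a joint would pass 70% of its speed; a pose out of reach is approached as far as the arm can. A call with a gripper value outside its range is refused whole. The fingers move at their own pace and stop on an object; the grip force is fixed at half the most. Time passes only in rows, so rows that do not move let the fingers close. It gives the time, the measured TCP pose, the force, the opening and the grip force at its end, in the units of the state.
- ctrl.state(): the state, without advancing time (a new reading comes with each control period).
- ctrl.read_camera(name): name is "side" or "top"; returns the picture (400x640x3 uint8, blue, green, red); there is no depth.
- ctrl.calibration(name): a dict with "fx", "fy", "cx", "cy" (pixels), "position" and "attitude" of the camera in the world. Camera axes: x right, y down, z forward; pixel columns grow to the right and rows downward; lengths in mm; the calibration is good to about 2 mm. A picture is of the moment at which its call begins. calibration takes no time and is no camera call.
- ctrl.finish_job(): hands the job in; it is judged then, once.
The state is a dict: "t": time; "joint_positions": joint angles; "qvel": joint speeds; "tau": joint torques, N m; "eef_pos": TCP position; "eef_rot": TCP orientation; "contact_force": force on the tool from outside, world axes, zero at the start; "torque": the same for the moment, N m; "gripper_width": finger opening in mm; "finger_force": force on a finger pad.
Only numpy, scipy, OpenCV 4.12 (cv2) and the standard library are available. Lean on these libraries where they do the work, as an engineer would, in place of code of your own. Each camera call takes 0.05 s, during which the arm holds its last target. There are 200 camera calls.

## Working session

There is one attempt and no reset: what is moved stays moved. The work goes in short steps, Python scripts to look and compute and a shell command to move; the robot and the scene stay as the last step left them, time stands still between calls to the robot, and variables do not carry over. Pictures are saved under pics/ and viewed, at most 10 in all, crops included, and the job is handed in when it is done.

```bash
mkdir -p pics; python3 - <<'E'
from cell import ctrl
import cv2
for n in("top","side"):
    cv2.imwrite(f"pics/{n}0.png",ctrl.read_camera(n)); c=ctrl.calibration(n); print(n,c)
E
```

```text
top {'fx': 471.56795343817885, 'fy': 471.56795343817885, 'cx': 315.9822955672419, 'cy': 202.1277370141421, 'position': array([ 221.88635939,   -7.07469544, 1780.43039198]), 'attitude': array([[ 0.01406959, -0.98182135,  0.18928521],
       [-0.99974978, -0.01710545, -0.01441435],
       [ 0.01739013, -0.18903504, -0.98181635]])}
side {'fx': 404.7211202959848, 'fy': 404.7211202959848, 'cx': 323.16806811511765, 'cy': 197.220733800478, 'position': array([ 395.44237804, 1072.66380564,  948.24174582]), 'attitude': array([[-0.99108381, -0.07544645,  0.10982132],
       [-0.13318324,  0.58500535, -0.80001935],
       [-0.00388744, -0.80751258, -0.58983754]])}
```

View pics/top0.png

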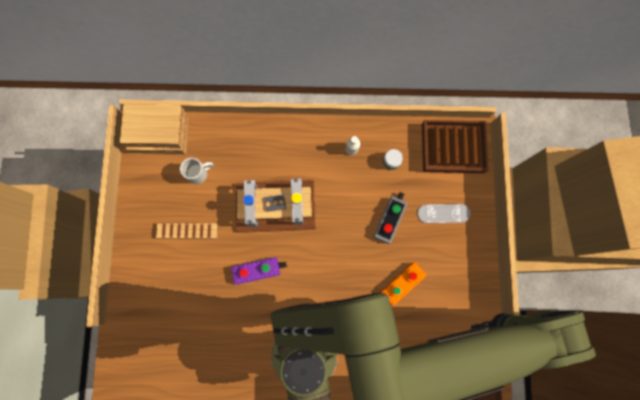

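View pics/side0.png

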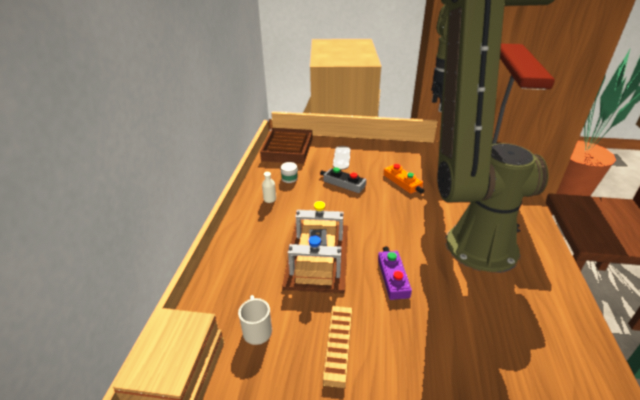

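Candidates in the top view:
- **Knobs:** blue (249,200) and yellow (297,198), on the mould.
- **Green buttons:** grey pendant (397,209), orange (404,290), purple (266,267). I choose the grey one, green at (397,209) with its red at (388,228).

The side view agrees: blue (315,242), yellow (320,207), grey pendant's green (337,171) and red (354,176).

```bash
cat > h.py <<'E'
import numpy as np, cv2
from cell import ctrl
HSV={'blue':((105,150,80),(125,255,255)),'yellow':((24,150,120),(34,255,255)),'green':((45,120,50),(85,255,255)),'red':((0,200,120),(6,255,255))}
def blobs(img,col,box):
    x0,y0,x1,y1=box
    m=cv2.inRange(cv2.cvtColor(img,cv2.COLOR_BGR2HSV),*HSV[col])[y0:y1,x0:x1]
    n,_,s,c=cv2.connectedComponentsWithStats(m)
    i=1+np.argmax(s[1:,4]); return c[i]+[x0,y0],s[i,4]
def ray(n,uv):
    c=ctrl.calibration(n); d=np.array([(uv[0]-c['cx'])/c['fx'],(uv[1]-c['cy'])/c['fy'],1])
    return np.array(c['position']),np.array(c['attitude'])@d
def plane(n,uv,z):
    p,d=ray(n,uv); return p+d*(z-p[2])/d[2]
E
python3 - <<'E'
from h import *
B={'top':{'blue':(235,185,265,215),'yellow':(285,185,310,212),'green':(385,200,408,220),'red':(378,218,398,238)},
'side':{'blue':(300,230,330,255),'yellow':(308,198,332,220),'green':(325,160,347,182),'red':(345,166,366,186)}}
for k,z in dict(blue=148,yellow=148,green=58,red=58).items():
  L=[]
  for n in B:
    uv,a=blobs(cv2.imread(f'pics/{n}0.png'),k,B[n][k]); p=plane(n,uv,z); L.append(ray(n,uv)); print(k,n,uv.round(1),a,p.round(1))
  A=sum(np.eye(3)-np.outer(d,d)/(d@d) for _,d in L); b=sum((np.eye(3)-np.outer(d,d)/(d@d))@p for p,d in L)
  print('  tri',np.linalg.solve(A,b).round(1))
print(ctrl.state()['eef_rot'])
t=cv2.imread('pics/top0.png'); s=cv2.imread('pics/side0.png')
cv2.imwrite('pics/crop.png',np.hstack([cv2.resize(t[170:250,220:320],(400,320)),cv2.resize(t[170:250,360:460],(400,320))]))
E
```

```text
blue top [248.1 199.6] 59 [541.6 208.2 148. ]
blue side [314.5 240.6] 102 [541.  203.7 148. ]
  tri [540.6 207.7 151.8]
yellow top [296.5 197.5] 72 [552.  38. 148.]
yellow side [319.  204.8] 78 [552.4  30.8 148. ]
  tri [551.2  37.8 153.4]
green top [395.9 208.5] 74 [ 535.1 -330.1   58. ]
green side [335.8 170. ] 31 [ 534.8 -329.3   58. ]
  tri [ 535.1 -330.1   57.5]
red top [387.6 227.9] 60 [ 461.8 -298.    58. ]
red side [353.1 174.9] 30 [ 461.9 -301.2   58. ]
  tri [ 461.6 -297.7   60.3]
[[ 9.74838991e-01  2.22909910e-01 -3.37071627e-04]
 [ 2.22910165e-01 -9.74837887e-01  1.46724922e-03]
 [-1.52580206e-06 -1.50546844e-03 -9.99998867e-01]]
```

View pics/crop.png

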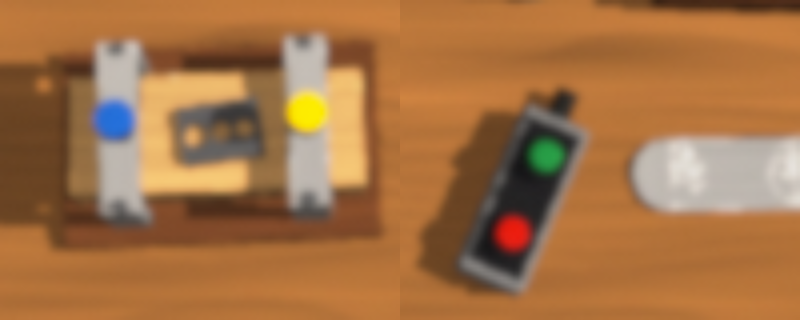

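The crop confirms both knobs sit on the steel bridges. It also shows the grey pendant with green next to the cable stub. The 170 mm and 80 mm spacings match the description. Next I shut the fingers and travel high to the blue knob.

```bash
python3 -m inch '[[[0.033,0.021,0,0,1],[0.033,0.021,0,0,1],[0.033,0.021,0,0,1],[0.033,0.021,0,0,1],[0.033,0.021,0,0,1]]]'
python3 -m inch '[[[0.033,0.021,0,0,1],[0.033,0.021,0,0,1],[0.033,0.021,0,0,1],[0.033,0.021,0,0,1],[0.033,0.021,0,0,1]]]'
```

```text
t: 0.52
eef_pos: [299.7, -478.5, 230.9]
eef_rot: [[0.975, 0.222, -0.0], [0.222, -0.975, 0.001], [-0.0, -0.001, -1.0]]
contact_force: [0.4, -0.5, -0.4]
gripper_width: 25.6
finger_force: 0.0
t: 0.93
eef_pos: [464.9, -373.4, 231.0]
eef_rot: [[0.975, 0.223, -0.001], [0.223, -0.975, 0.0], [-0.0, -0.0, -1.0]]
contact_force: [0.1, -0.9, -0.2]
gripper_width: -0.1
finger_force: 0.0
```

```bash
python3 -m inch '[[[0.005,0.039,0,0,1],[0.005,0.039,0,0,1],[0.005,0.039,0,0,1],[0.005,0.039,0,0,1],[0.005,0.039,0,0,1]]]' | head -2
python3 -m inch '[[[0.005,0.039,0,0,1],[0.005,0.039,0,0,1],[0.005,0.039,0,0,1],[0.005,0.039,0,0,1],[0.005,0.039,0,0,1]]]' |head -2
python3 -m inch '[[[0.005,0.038,0,0,1],[0.005,0.038,0,0,1],[0.005,0.038,0,0,1],[0.005,0.038,0,0,1],[0.005,0.038,0,0,1]]]'
```

```text
t: 1.35
eef_pos: [488.4, -177.9, 230.8]
t: 1.77
eef_pos: [513.3, 17.0, 231.1]
t: 2.18
eef_pos: [547.8, 172.0, 230.9]
eef_rot: [[0.959, 0.282, -0.01], [0.283, -0.959, 0.031], [-0.001, -0.033, -0.999]]
contact_force: [1.2, -0.1, -0.6]
gripper_width: -0.0
finger_force: 0.0
```

```bash
python3 -m inch '[[[0,0,0,0,1],[0,0,0,0,1]]]'; python3 -c "
from cell import ctrl
s=ctrl.state();print(s['joint_positions'],s['eef_pos'])"
```

```text
t: 2.35
eef_pos: [548.1, 170.6, 230.5]
eef_rot: [[0.96, 0.28, -0.011], [0.281, -0.959, 0.03], [-0.002, -0.032, -0.999]]
contact_force: [-0.2, -0.0, -0.0]
gripper_width: 0.2
finger_force: 0.0
[ 0.28335845  0.26612279 -0.11273421  1.19368831  0.03182251  3.14062212] [548.06866084 170.5598853  230.52423795]
```

Joint 6 reached the end of its range (3.14), so I turn about +z to relieve it.

```bash
python3 -m inch '[[[0,0,0,7,1],[0,0,0,7,1],[0,0,0,7,1],[0,0,0,7,1],[0,0,0,7,1]]]' >/dev/null; python3 -m inch '[[[0,0,0,7,1],[0,0,0,0,1]]]'; python3 -c "
from cell import ctrl
s=ctrl.state();print(s['joint_positions'],s['eef_pos'])"
```

```text
t: 2.93
eef_pos: [547.8, 168.6, 231.1]
eef_rot: [[0.526, 0.85, -0.028], [0.851, -0.525, 0.016], [-0.001, -0.032, -0.999]]
contact_force: [-0.1, -0.4, -0.8]
gripper_width: 0.1
finger_force: 0.0
[ 0.28522311  0.28265596 -0.08952757  1.22124524  0.02323976  2.4092077 ] [547.80293857 168.63869544 231.14998087]
```

```bash
python3 -m inch '[[[-0.003,0.02,0,0,1],[-0.003,0.019,0,0,1],[0,0,-0.035,0,1],[0,0,-0.035,0,1],[0,0,0,0,1]]]'; python3 - <<'E'
from h import *
t=ctrl.read_camera('top'); s=ctrl.read_camera('side')
cv2.imwrite('pics/b.png',np.hstack([cv2.resize(t[160:240,200:300],(400,320)),cv2.resize(s[190:270,265:365],(400,320))]))
E
```

```text
t: 3.35
eef_pos: [537.8, 206.7, 155.1]
eef_rot: [[0.53, 0.847, -0.037], [0.848, -0.53, 0.013], [-0.009, -0.038, -0.999]]
contact_force: [-1.4, 0.2, -1.4]
gripper_width: 0.2
finger_force: 0.0
```

View pics/b.png

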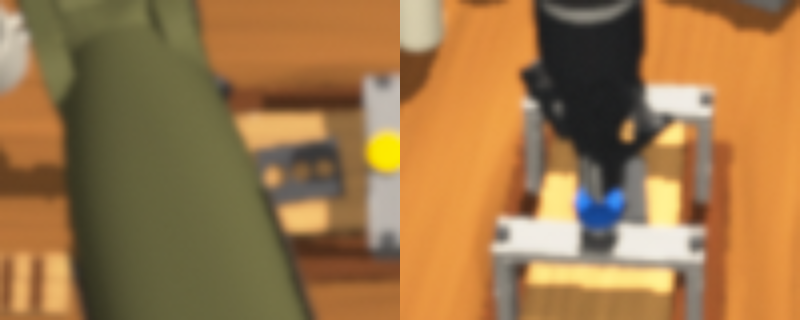

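The side crop at (600,205) shows the shut fingertips centred above the blue knob. I press down now.

```bash
python3 -m inch '[[[0.003,0.001,-0.004,0,1],[0,0,-0.004,0,1],[0,0,-0.004,0,1],[0,0,-0.003,0,1],[0,0,0,0,1]]]'
```

```text
t: 3.87
eef_pos: [546.4, 210.1, 147.0]
eef_rot: [[0.527, 0.849, -0.025], [0.85, -0.527, 0.017], [0.001, -0.03, -1.0]]
contact_force: [1.1, 0.4, 0.7]
gripper_width: 0.1
finger_force: 0.7
```

```bash
python3 -m inch '[[[-0.003,-0.001,-0.004,0,1],[0,0,-0.003,0,1],[0,0,0,0,1]]]'
```

```text
t: 4.12
eef_pos: [542.2, 208.8, 139.1]
eef_rot: [[0.527, 0.85, -0.027], [0.85, -0.527, 0.017], [-0.0, -0.032, -0.999]]
contact_force: [1.7, 0.3, 2.2]
gripper_width: 0.5
finger_force: 1.0
```

```bash
python3 -m inch '[[[0,0,-0.002,0,1],[0,0,-0.001,0,1],[0,0,0,0,1]]]'
```

```text
t: 4.37
eef_pos: [542.3, 208.9, 137.1]
eef_rot: [[0.527, 0.85, -0.027], [0.85, -0.527, 0.017], [-0.0, -0.032, -0.999]]
contact_force: [-0.1, -0.3, 8.9]
gripper_width: -0.1
finger_force: 4.3
```

```bash
python3 -m inch '[[[0,0,-0.001,0,1],[0,0,0,0,1]]]'; python3 -m inch '[[[0,0,0.025,0,1],[0,0,0.025,0,1],[0.003,-0.035,0.01,0,1],[0.003,-0.035,0,0,1],[0.002,-0.035,0,0,1]]]' >/dev/null;python3 -m inch '[[[0.002,-0.034,0,0,1],[0,-0.032,0,0,1],[0,0,0,0,1]]]'
```

```text
t: 4.53
eef_pos: [542.4, 208.9, 136.9]
eef_rot: [[0.527, 0.85, -0.027], [0.85, -0.527, 0.017], [0.0, -0.031, -1.0]]
contact_force: [-1.8, -2.5, 14.0]
gripper_width: -0.0
finger_force: 7.4
t: 5.2
eef_pos: [550.8, 33.0, 194.3]
eef_rot: [[0.531, 0.847, -0.031], [0.847, -0.531, 0.014], [-0.004, -0.034, -0.999]]
contact_force: [0.1, -0.7, 0.4]
gripper_width: -0.1
finger_force: 0.0
```

Blue is at its hard stop (14 N at z = 137). On to yellow at about (552, 38).

```bash
python3 -m inch '[[[0.001,0.004,-0.018,0,1],[0,0,-0.018,0,1],[0,0,0,0,1]]]'; python3 - <<'E'
from h import *
s=ctrl.read_camera('side')
cv2.imwrite('pics/y.png',cv2.resize(s[180:270,265:365],(600,540)))
E
```

```text
t: 5.45
eef_pos: [549.9, 41.8, 155.4]
eef_rot: [[0.527, 0.849, -0.035], [0.85, -0.527, 0.016], [-0.004, -0.038, -0.999]]
contact_force: [-0.3, 0.2, -0.8]
gripper_width: -0.4
finger_force: 0.0
```

View pics/y.png

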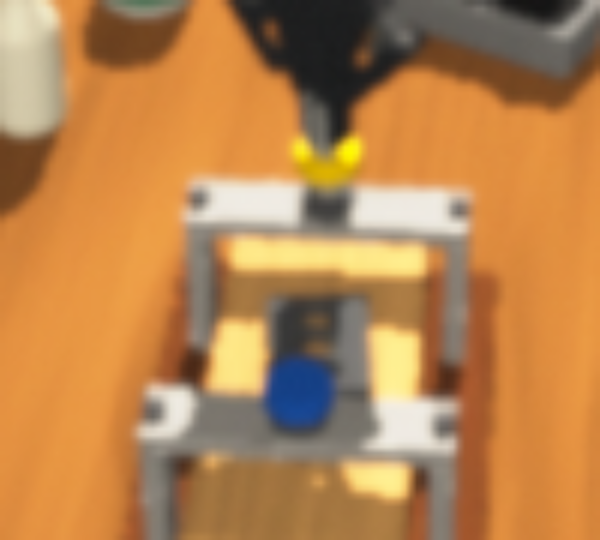

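The blue knob at (300,392) sits right on its collar, so it is home. The fingertips are over the yellow knob at (327,155).

```bash
python3 -m inch '[[[0.001,-0.003,-0.005,0,1],[0,0,-0.005,0,1],[0,0,-0.004,0,1],[0,0,-0.003,0,1],[0,0,0,0,1]]]'; python3 -m inch '[[[0,0,0,0,1]]]'
```

```text
t: 5.92
eef_pos: [554.6, 38.9, 142.3]
eef_rot: [[0.527, 0.85, -0.027], [0.85, -0.527, 0.017], [-0.0, -0.032, -1.0]]
contact_force: [0.4, 0.2, 0.5]
gripper_width: -0.0
finger_force: 0.0
t: 6.0
eef_pos: [554.2, 39.1, 142.3]
eef_rot: [[0.527, 0.85, -0.028], [0.85, -0.526, 0.017], [-0.0, -0.032, -0.999]]
contact_force: [-0.4, 0.4, -0.3]
gripper_width: 0.2
finger_force: 0.0
```

```bash
python3 -m inch '[[[-0.002,-0.001,-0.003,0,1],[0,0,-0.002,0,1],[0,0,0,0,1]]]';python3 -m inch '[[[0,0,-0.001,0,1],[0,0,-0.001,0,1],[0,0,0,0,1]]]'
```

```text
t: 6.25
eef_pos: [552.8, 38.1, 137.5]
eef_rot: [[0.527, 0.85, -0.026], [0.85, -0.526, 0.017], [0.001, -0.031, -1.0]]
contact_force: [0.6, 1.0, 2.2]
gripper_width: 0.0
finger_force: 0.9
t: 6.5
eef_pos: [553.0, 38.1, 137.0]
eef_rot: [[0.527, 0.85, -0.026], [0.85, -0.526, 0.017], [0.001, -0.031, -1.0]]
contact_force: [-0.9, 0.1, 13.0]
gripper_width: -0.1
finger_force: 6.3
```

Yellow is home too (13 N at z = 137). I raise and travel to the green button.

```bash
python3 -m inch '[[[0,0,0.03,0,1],[0,0,0.03,0,1],[-0.002,-0.037,0,0,1],[-0.002,-0.037,0,0,1],[-0.002,-0.037,0,0,1]]]' >/dev/null; python3 -m inch '[[[-0.002,-0.037,0,0,1],[-0.002,-0.037,0,0,1],[-0.002,-0.037,0,0,1],[-0.002,-0.037,0,0,1],[-0.002,-0.037,0,0,1]]]' >/dev/null; python3 -m inch '[[[-0.001,-0.037,0,0,1],[-0.001,-0.034,0,0,1],[0,0,0,0,1],[0,0,0,0,1]]]'; python3 - <<'E'
from h import *
s=ctrl.read_camera('side')
for k,b in dict(green=(325,160,347,182),red=(345,166,366,186)).items():
    try:
        uv,a=blobs(s,k,b);print(k,uv,a)
    except Exception as e: print(k,e)
cv2.imwrite('pics/g0.png',cv2.resize(s[130:270,260:380],(514,600)))
E
```

```text
t: 7.67
eef_pos: [533.0, -330.5, 194.1]
eef_rot: [[0.53, 0.848, -0.03], [0.848, -0.529, 0.018], [-0.001, -0.035, -0.999]]
contact_force: [1.2, 1.0, -0.1]
gripper_width: -0.1
finger_force: 0.0
green [335.83870968 170.        ] 31
red [353.06666667 174.93333333] 30
```

View pics/g0.png

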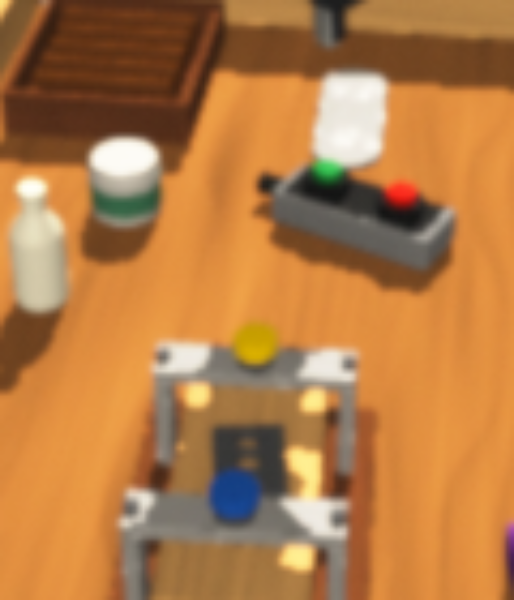

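Both knobs, at (257,343) and (236,495), sit on their collars. The pendant has not moved, and the fingertips are above the green button (328,172).

```bash
python3 -m inch '[[[0.002,0,-0.035,0,1],[0,0,-0.035,0,1],[0,0,-0.035,0,1],[0,0,-0.012,0,1],[0,0,0,0,1]]]'; python3 -m inch '[[[0,0,0,0,1]]]'
```

```text
t: 8.13
eef_pos: [533.5, -326.0, 74.7]
eef_rot: [[0.525, 0.85, -0.034], [0.851, -0.525, 0.021], [-0.0, -0.04, -0.999]]
contact_force: [-0.2, 0.4, -0.1]
gripper_width: 0.2
finger_force: 0.0
t: 8.22
eef_pos: [536.2, -328.0, 78.7]
eef_rot: [[0.526, 0.85, -0.029], [0.851, -0.526, 0.017], [-0.0, -0.033, -0.999]]
contact_force: [0.5, -0.0, 0.2]
gripper_width: 0.2
finger_force: 0.0
```

```bash
python3 -m inch '[[[-0.001,-0.002,-0.008,0,1],[0,0,-0.005,0,1],[0,0,0,0,1],[0,0,0,0,1]]]'; python3 - <<'E'
from h import *
s=ctrl.read_camera('side')
cv2.imwrite('pics/g1.png',cv2.resize(s[140:200,310:380],(560,480)))
E
```

```text
t: 8.55
eef_pos: [535.5, -331.3, 65.9]
eef_rot: [[0.527, 0.849, -0.027], [0.85, -0.527, 0.016], [-0.0, -0.031, -1.0]]
contact_force: [0.9, 0.3, -0.6]
gripper_width: 0.3
finger_force: 0.0
```

View pics/g1.png

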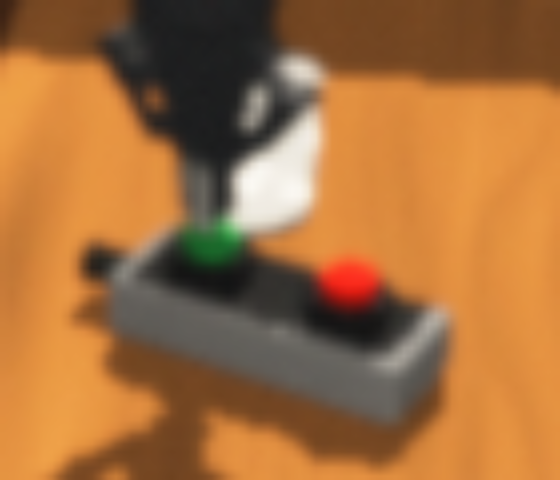

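The fingertips are centred over the green button (212,240), well clear of red (350,285). I press from z = 66 to about 55.

```bash
python3 -m inch '[[[0,0,-0.004,0,1],[0,0,-0.003,0,1],[0,0,-0.002,0,1],[0,0,0,0,1]]]'; python3 -m inch '[[[0,0,-0.001,0,1],[0,0,-0.001,0,1],[0,0,0,0,1]]]'
```

```text
t: 8.93
eef_pos: [536.0, -331.6, 56.5]
eef_rot: [[0.527, 0.85, -0.026], [0.85, -0.527, 0.016], [-0.0, -0.031, -1.0]]
contact_force: [1.3, -1.5, 3.9]
gripper_width: -0.2
finger_force: 2.0
t: 9.18
eef_pos: [536.0, -331.6, 55.2]
eef_rot: [[0.527, 0.85, -0.026], [0.85, -0.527, 0.016], [-0.0, -0.03, -1.0]]
contact_force: [0.9, -1.1, 6.1]
gripper_width: 0.1
finger_force: 3.1
```

The button is fully in (6.1 N at z = 55). One more small press, then I retreat and check.

```bash
python3 -m inch '[[[0,0,-0.001,0,1],[0,0,0,0,1]]]'; python3 -m inch '[[[0,0,0.01,0,1],[0,0,0.03,0,1],[0,0,0.035,0,1],[0,0,0.035,0,1],[0,0,0.02,0,1]]]' >/dev/null; python3 -m inch '[[[0,0,0,0,1],[0,0,0,0,1],[0,0,0,0,1]]]'; python3 - <<'E'
from h import *
s=ctrl.read_camera('side')
for k,b in dict(green=(325,160,347,182),red=(345,166,366,186)).items():print(k,blobs(s,k,b))
cv2.imwrite('pics/e.png',cv2.resize(s[130:360,220:420],(520,598)))
E
```

```text
t: 9.35
eef_pos: [536.1, -331.7, 55.0]
eef_rot: [[0.527, 0.85, -0.026], [0.85, -0.527, 0.015], [-0.0, -0.03, -1.0]]
contact_force: [0.0, 0.2, 12.0]
gripper_width: -0.4
finger_force: 5.8
t: 10.02
eef_pos: [534.3, -330.5, 182.0]
eef_rot: [[0.527, 0.849, -0.03], [0.85, -0.527, 0.018], [-0.0, -0.035, -0.999]]
contact_force: [-0.7, -0.7, -1.1]
gripper_width: 0.0
finger_force: 0.0
green (array([335.83870968, 170.        ]), np.int32(31))
red (array([353.06666667, 174.93333333]), np.int32(30))
```

View pics/e.png

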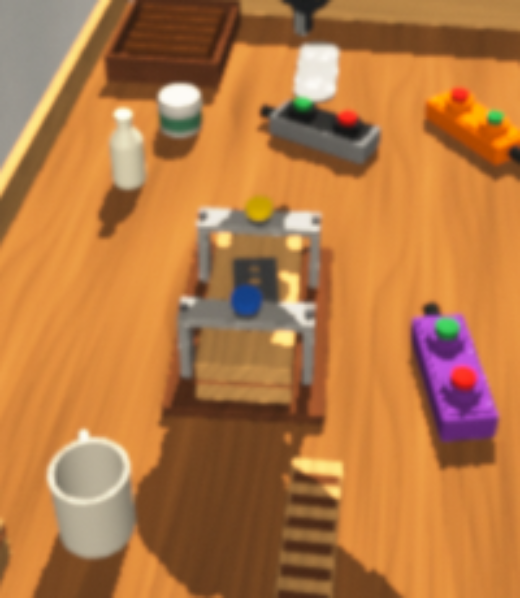

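The green button (303,104) is out again and the pendant is at exactly the same pixels as before. Both knobs, at (260,208) and (247,300), are down, and nothing else has moved.

```bash
python3 -c "
from cell import ctrl
print(ctrl.finish_job())"
```

```text
the job is handed in; nothing more can be done
None
```

I pushed the blue latch home, then the yellow latch, then pressed the green button fully in and let it come out again; nothing else was disturbed, and I handed the job in at about 10 s, though it returned no verdict.

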